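# Find the solid plug by weight and present it over the sensing pad

### The arm

A 6-joint arm with a two-finger parallel gripper is mounted at the origin on a cart in front of the work surface, level with it; the furniture and walls round the work are solid. World frame = base frame: x ahead of the robot, y to its left, z up, the work surface at z = 0. Lengths are in mm, angles in rad, forces in N, time in s.
With the tool pointing down it reaches from about 350 to 775 mm from the base axis. Payload 7.3 kg.
Tool frame: the origin (TCP) lies at the very end of the fingers, on their centre line; the grasp point (between the pads) lies behind it (bot.grip_point_offset is the z of the grasp point in the tool frame, in mm); z points along the fingers, y is the line along which they close (so a half turn about z gives the same grasp; the last joint's range is limited). The gripper opens to 92 mm and grips with 3 to 60 N. Pads are 19 mm wide; open, the fingers measure 130 mm over their backs; the gripper's body (75 mm by 190 mm) begins 47 mm behind the grasp point.
Start: joints at [1.042, 0.342, 1.524, -0, 1.275, -0.146], TCP at [196.085, 487.027, 226.741] pointing down, gripper open.
Joint ranges: [-2.53, 2.53], [-0.77, 2.02], [0.04, 2.7], [-1, 4.14], [0.28, 2.66], [-3.11, 3.11]. Speed limits (rad/s): [2.57, 2.57, 3.14, 3.14, 3.14, 3.14].

### API

Orientations are given as [roll, pitch, yaw] about the fixed x, y, z axes, in that order (R = Rz(yaw) Ry(pitch) Rx(roll)).
In Python, from plant import bot gives the robot as it stands. The module is installed in compiled form; this text tells all that it offers.
- The arm moves only by the shell command python3 -m crank 'ROWS'. ROWS is JSON, a list that holds one entry, the list of rows, each a list of 5 numbers: the opening, from 0 (shut) to 1 (fully open), then the shift along the tool's x, y, z in cm, then the turn about the tool's z in degrees. In form: [[[claw, x, y, z, turn], ...]]. A call has exactly 10 rows; each row is the pose to reach, as a shift and turn from the pose commanded when the call began, along the tool's axes at that moment; what a row does not reach only later rows make up. A row lasts 1/10 s, in which the tool goes at most 50 mm and 8.59 degrees, less where a joint would pass 70% of its speed; a pose out of reach is approached as far as the arm can. A call with a gripper value outside its range is refused whole. The fingers move at their own pace and stop on an object; the grip force is fixed at half the most. Time passes only in rows, so rows that repeat a pose let the fingers close, or fill a call up. It gives the time, the measured TCP pose, the force, the opening and the grip force at its end, in the units of the state.
- bot.get_obs(): the state, without advancing time (a new reading comes with each control period).
- bot.capture(name): name is "scene" or "top"; returns (picture, depth): 384x512x3 uint8, red, green, blue; 384x512 float32, mm along the optical axis (not along the pixel's ray), 0 where there is no reading.
- bot.calibration(name): a dict with "vertical_fov" (degrees; the focal length in pixels is half the picture's height over the tangent of half this angle, whatever the lens; pixels are square), "cx", "cy" (the principal point, pixels), "rvec" (rotation vector, rad) and "tvec" (3), from world to camera coordinates, as OpenCV has them. Camera axes: x right, y down, z forward; pixel columns grow to the right and rows downward; lengths in mm; the calibration is good to about 2 mm. A picture is of the moment at which its call begins. calibration takes no time and is no camera call.
- bot.close_job(): hands the job in; it is judged then, once.
The state is a dict: "time": time; "joint_positions": joint angles; "dq": joint speeds; "tau": joint torques, N m; "tool_pos": TCP position; "tcp_rot": TCP orientation; "contact_force": force on the tool from outside, world axes, zero at the start; "moment": the same for the moment, N m; "grip_width": finger opening in mm; "finger_force": force on a finger pad.
Only numpy, scipy, OpenCV 4.12 (cv2) and the standard library are available. Lean on these libraries where they do the work, as an engineer would, in place of code of your own. Each camera call takes 0.05 s, during which the arm holds its last target. There are 200 camera calls.

### The job

Slide the carriage by its grip until its pointer lines up with the index pointer, which stays put; then lift the two look-alike steel plugs well clear of the bench in turn to feel which is heavier, and leave the lighter standing about where it stood. Finish still holding the heavier plug in the gripper, upright and still, centred a few centimetres above the carriage's round pad without touching the slide. Tip neither plug over and leave the other things alone.

Things in the scene. Friction and masses are not known exactly. Their poses are not given: they have to be found in the camera images.
- station: inspection slide, fixed to the bench: dark steel bed 170 (x) x 310 (y) x 12 mm with two guide rods along its own y and an end block at either end (top 32 mm high). Origin: underside, at mid length; x points away from the robot side (where index block and scale ticks are), y along the track.
- carriage (a joint): position of the carriage along the station's +y, 0 to 0.20 m; carriage centre is at station y = value - 0.10. About 3 N of friction; stays where it is left. The carriage is an aluminium block 105 (x) x 62 (y) mm, top 34 mm above the bench, with an upright grip, a round pad and a pointer
- carriage_grip (a point): centre of the top of the carriage's upright grip blade: 26 mm (station x) x 14 mm (station y) and rising from a thin plate 38 mm above the bench to its top at 77 mm; pinch it from above across its 14 mm thickness. Axes as the station's
- carriage_pointer (a point): tip of the small steel pointer (4 mm wide) on the carriage's near edge, 30 mm above the bench; it points to station -x. Axes as the station's
- carriage_pad (a point): centre of the top of the round dark sensing pad (dia 52 mm) on the carriage, 56 mm behind the grip blade (station +x), 39 mm above the bench. Axes as the station's
- index_tip (a point): tip of the pointer of the index block, a steel block 18 x 20 mm, top 29 mm above the bench, clamped on the near strip of the bed; points to station +x. The carriage is at its mark when both pointer tips have the same station y. Axes as the station's
- plug_1: one of two turned-steel plugs that look alike: one is solid (about 0.54 kg), one hollow inside (about 0.22 kg), each within 15 %; name, look and place do not tell which. It stands on its flange, dia 46 mm, 12 mm high; above it a straight shank dia 36 mm up to 60 mm total height. Origin: centre of the underside; z up along its axis
- plug_2: one of two turned-steel plugs that look alike: one is solid (about 0.54 kg), one hollow inside (about 0.22 kg), each within 15 %; name, look and place do not tell which. It stands on its flange, dia 46 mm, 12 mm high; above it a straight shank dia 36 mm up to 60 mm total height. Origin: centre of the underside; z up along its axis
- tape: bystander: tape measure 39 x 90 x 64 mm; origin under its centre
- marker: bystander: paint marker lying flat, 17 x 128 x 17 mm, long side its own y; origin under its centre
- bar: bystander: dark round steel bar offcut lying flat, dia 16 mm, 120 mm long along its own y; origin under its centre
Not all that is in view belongs to the job. What is shaped like the plug_1 but blue, green or red is not meant.

How it is judged (in metres and radians):
On the way, in this order (a step that is already met when the one before it is completed fails the run):
1. the carriage pointer stands in line with the index pointer (within 6 mm) (y of carriage_pointer in the frame of index_tip between -0.006 and 0.006 m and velocity of joint carriage between -0.01 and 0.01 m/s), for 0.2 s.
2. the lighter plug is lifted in the fingers, at least 15 mm clear of the bench, while the heavier (resting weight over 3.5 N) stands on the bench (((height (world z) of plug_1 above 0.015 m and contact force between plug_1 and the fingers above 1 N and contact force between plug_2 and anything else above 3.5 N and height (world z) of plug_2 below 0.005 m) or (height (world z) of plug_2 above 0.015 m and contact force between plug_2 and the fingers above 1 N and contact force between plug_1 and anything else above 3.5 N and height (world z) of plug_1 below 0.005 m))), for 0.2 s.
3. after that the heavier plug is lifted in the fingers, at least 15 mm clear of the bench, while the lighter (resting weight under 3.5 N) stands on the bench (((height (world z) of plug_1 above 0.015 m and contact force between plug_1 and the fingers above 1 N and contact force between plug_2 and anything else between 1 and 3.5 N and height (world z) of plug_2 between -0.005 and 0.005 m and angle between plug_2's own z axis and vertical below 0.1 rad and distance of plug_2 from where it was at the start of the episode below 0.06 m and linear speed of plug_2 below 0.02 m/s and contact force between plug_2 and the fingers below 0.1 N and contact force between plug_2 and the arm below 0.1 N) or (height (world z) of plug_2 above 0.015 m and contact force between plug_2 and the fingers above 1 N and contact force between plug_1 and anything else between 1 and 3.5 N and height (world z) of plug_1 between -0.005 and 0.005 m and angle between plug_1's own z axis and vertical below 0.1 rad and distance of plug_1 from where it was at the start of the episode below 0.06 m and linear speed of plug_1 below 0.02 m/s and contact force between plug_1 and the fingers below 0.1 N and contact force between plug_1 and the arm below 0.1 N))), for 0.2 s.
At the end, for the whole second after the job is handed in: Fingers hold the heavier plug upright (0.15 rad), still, within 20 mm of the pad centre, 10 to 90 mm above it, not touching the slide; pointers in line within 6 mm; the lighter plug stands upright on the bench, let go, within 60 mm of its start (y of carriage_pointer in the frame of index_tip between -0.006 and 0.006 m and ((horizontal distance between plug_1 and carriage_pad below 0.02 m and z of plug_1 in the frame of carriage_pad between 0.01 and 0.09 m and angle between plug_1's own z axis and vertical below 0.15 rad and linear speed of each of plug_1, plug_2 below 0.02 m/s and contact force between plug_1 and the fingers above 1 N and contact force between plug_1 and station below 0.1 N and contact force between plug_2 and anything else between 1 and 3.5 N and height (world z) of plug_2 between -0.005 and 0.005 m and angle between plug_2's own z axis and vertical below 0.1 rad and distance of plug_2 from where it was at the start of the episode below 0.06 m and contact force between plug_2 and the fingers below 0.1 N and contact force between plug_2 and the arm below 0.1 N) or (horizontal distance between plug_2 and carriage_pad below 0.02 m and z of plug_2 in the frame of carriage_pad between 0.01 and 0.09 m and angle between plug_2's own z axis and vertical below 0.15 rad and linear speed of each of plug_2, plug_1 below 0.02 m/s and contact force between plug_2 and the fingers above 1 N and contact force between plug_2 and station below 0.1 N and contact force between plug_1 and anything else between 1 and 3.5 N and height (world z) of plug_1 between -0.005 and 0.005 m and angle between plug_1's own z axis and vertical below 0.1 rad and distance of plug_1 from where it was at the start of the episode below 0.06 m and contact force between plug_1 and the fingers below 0.1 N and contact force between plug_1 and the arm below 0.1 N))); the arm keeps its last pose, push and grip.
It fails at once if a plug is tipped over (angle between any of plug_1, plug_2's own z axis and vertical above 0.6 rad).
It fails at once if a held plug strikes the slide (contact force between any of plug_2, plug_1 and station above 2 N).
It fails at once if the index block is shifted more than 4 mm (distance of index_tip from where it was at the start of the episode above 0.004 m).
It fails at once if a bystander is moved more than 30 mm (distance of any of tape, marker, bar from where it was at the start of the episode above 0.03 m).
It also fails if it takes over 72 s, if anything falls off the work surface, if the arm or the gripper's body presses on something with over 40 N, if the wrist force passes 120 N, or if a joint passes its speed limit or range.

## Working session

There is one attempt and no reset: what is moved stays moved. The work goes in short steps, Python scripts to look and compute and a shell command to move; the robot and the scene stay as the last step left them, time stands still between calls to the robot, and variables do not carry over. Pictures are saved under pics/ and viewed, at most 10 in all, crops included, and the job is handed in when it is done.

```bash
mkdir -p pics
cat > h.py <<'E'
import numpy as np, cv2
from plant import bot
def cal(n):
    c=bot.calibration(n); f=192/np.tan(np.radians(c['vertical_fov'])/2)
    return f,c['cx'],c['cy'],cv2.Rodrigues(np.array(c['rvec'],float))[0],np.array(c['tvec'],float).ravel(),c
def at_z(n,u,v,z):
    f,cx,cy,R,t,_=cal(n); d=R.T@np.array([(u-cx)/f,(v-cy)/f,1]); o=-R.T@t
    return o+d*(z-o[2])/d[2]
def cloud(n,dep):
    f,cx,cy,R,t,_=cal(n); v,u=np.mgrid[:384,:512]
    P=np.stack([(u-cx)/f*dep,(v-cy)/f*dep,dep],-1)
    return (P-t)@R
E
python3 - <<'E'
from h import *
for n in('scene','top'):
    p,d=bot.capture(n); np.savez('pics/%s0.npz'%n,p=p,d=d)
    cv2.imwrite('pics/%s0.png'%n,cv2.resize(p[...,::-1],(800,600),interpolation=cv2.INTER_CUBIC))
    print(n,bot.calibration(n))
print(bot.grip_point_offset,bot.get_obs())
E
```

```text
scene {'vertical_fov': 42.350626628505964, 'cx': 259.11452430113246, 'cy': 196.14166910267502, 'rvec': array([ 2.40811754, -0.49113288,  0.18346595]), 'tvec': array([-521.05973495,  189.00817945, 1034.0940998 ])}
top {'vertical_fov': 51.10677381967486, 'cx': 255.7693760984887, 'cy': 186.7389144593966, 'rvec': array([ 2.1297308 , -2.13133162,  0.24279977]), 'tvec': array([-57.74464095, 557.88710114, 849.30636485])}
-18.8 {'time': 0.1, 'joint_positions': array([ 1.04197060e+00,  3.42679843e-01,  1.52494196e+00, -2.17932580e-05,
        1.27538846e+00, -1.46043107e-01]), 'dq': array([ 0.00026313, -0.00331988, -0.00244787,  0.00023166, -0.00119678,
       -0.00074173]), 'tau': array([ 5.67727257e-04, -4.32004309e+01, -2.44692421e+01,  7.19498936e-02,
        5.25375805e-02, -7.22301911e-05]), 'tool_pos': array([195.90688947, 486.67939059, 226.09340601]), 'tcp_rot': array([-3.14018711e+00, -1.85677725e-04,  2.75881627e+00]), 'contact_force': array([-0.44016015,  0.24931289,  0.29904092]), 'moment': array([-0.00323411, -0.0024033 ,  0.03619695]), 'finger_force': 0.0, 'grip_width': 91.84949206361715}
```

View pics/top0.png

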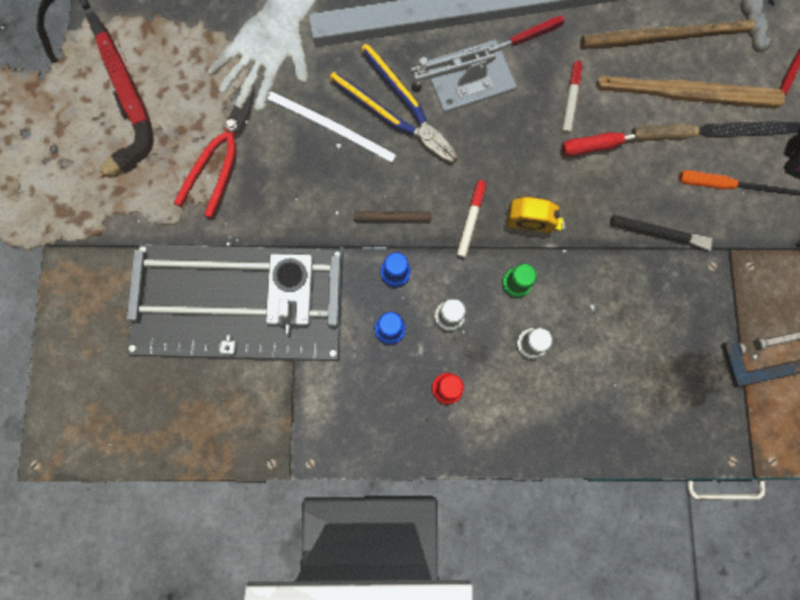

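View pics/scene0.png

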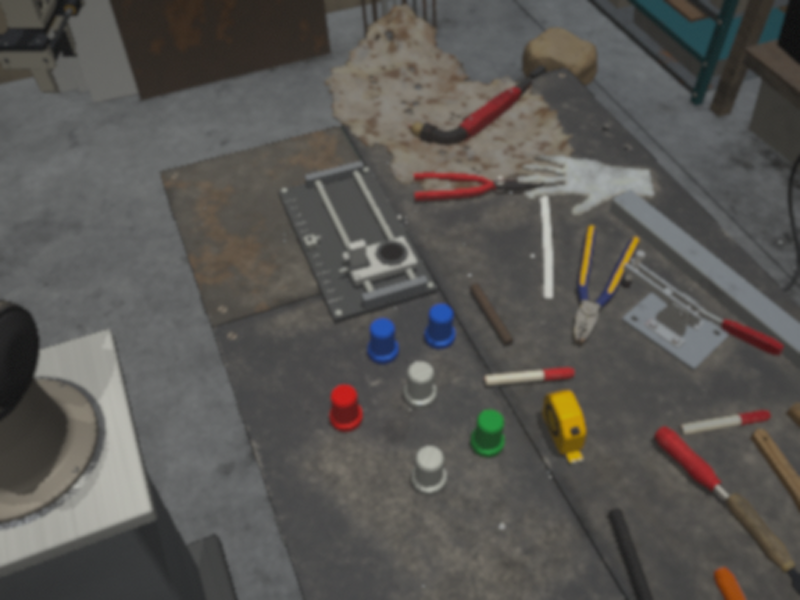

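Top view (800x600 scale): slide at (130–340, 248–358), carriage near its right end at (290, 290), and index block at (227, 345). The two steel plugs are at (452, 314) and (537, 342). I'll enlarge these.

Run:
```python
from h import *
p=np.load('pics/top0.npz')['p'][...,::-1]
a=cv2.resize(p[150:240,75:225],(750,450),interpolation=cv2.INTER_CUBIC)
cv2.imwrite('pics/slide.png',a)
b=cv2.resize(p[160:260,230:370],(700,500),interpolation=cv2.INTER_CUBIC)
cv2.imwrite('pics/plugs.png',b)
```

```text
(no output)
```

View pics/slide.png

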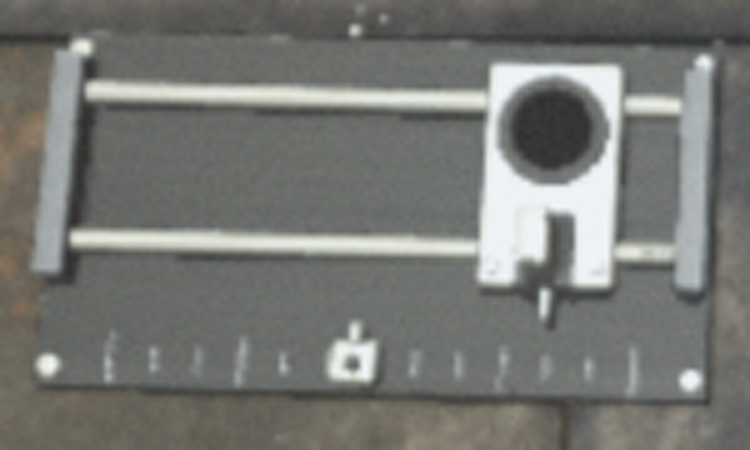

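View pics/plugs.png

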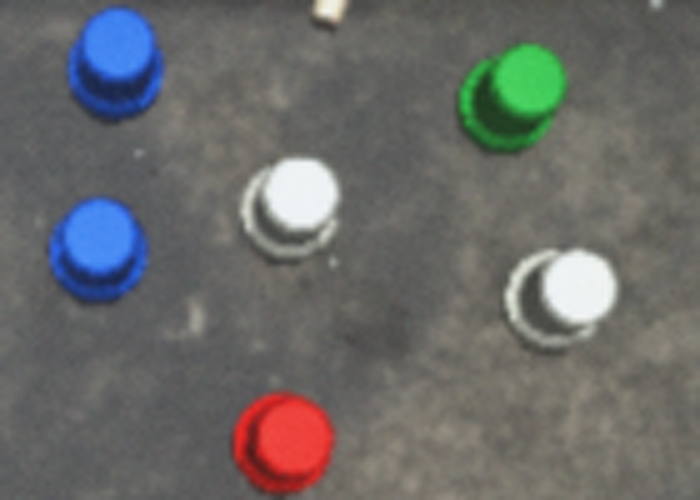

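Slide crop: blade top at (535, 236), pad centre (552, 129), carriage pointer tip (545, 325), index tip (355, 322). Plug crop: steel plug tops at (302, 194) and (580, 288).

Run:
```python
from h import *
np.set_printoptions(precision=1,suppress=True)
d=np.load('pics/top0.npz')['d']; C=cloud('top',d)
def m(name,x0,y0,u,v,z):
    u=x0+u/5-.4; v=y0+v/5-.4; P=at_z('top',u,v,z)
    print(name,P,'depth',C[int(round(v)),int(round(u))]); return P
S=lambda n,u,v,z:m(n,75,150,u,v,z); G=lambda n,u,v,z:m(n,230,160,u,v,z)
a=S('TL',84,38,12);b=S('BL',38,388,12);c=S('BR',708,402,12)
e=S('TR',716,45,12)
print(np.linalg.norm(c-b),np.linalg.norm(a-b),'ydir',(b-c)/np.linalg.norm(b-c),(a-e)/np.linalg.norm(a-e), 'centre',(a+b+c+e)/4)
b1=S('blade',535,236,77);p=S('pad',552,129,39);t=S('ptr',545,325,30);i=S('idx',355,322,27)
S('carriageTL',490,65,34);S('TR',622,67,34);S('BR',613,290,34);S('BL',479,288,34)
print(p-b1,t-i)
g=[G(n,u,v,z) for n,u,v,z in(('w1top',302,194,60),('w1fl',290,212,10),('w2top',580,288,60),('w2fl',551,300,10),('bluT',119,42,60),('blu2',98,228,60),('grn',529,78,60),('red',294,442,60))]
# scene view cloud white blobs
for k,(u,v) in {'w1':(420,371),'w2':(429,459)}.items(): print(k,at_z('scene',u*.64-.2,v*.64-.2,60))
# elevated things >20mm from depth near plugs
# obstacle max height
print('max z',np.nanmax(np.where((d>0)&(C[...,0]>250)&(C[...,0]<800),C[...,2],-1)))
```

```text
TL [637.3 330.5  12. ] depth [638.1 331.9  10.9]
BL [471.3 338.7  12. ] depth [473.1 344.8  -2.1]
BR [464.6  32.3  12. ] depth [465.8  33.7  -1.6]
TR [635.2  31.2  12. ] depth [637.5  31.5  -0.1]
306.4620198858508 166.26475295597962 ydir [0. 1. 0.] [0. 1. 0.] centre [552.1 183.2  12. ]
blade [531.  104.2  77. ] depth [530.6 103.5  76.2]
pad [587.5 104.   39. ] depth [588.4 104.   39.3]
ptr [498.  105.7  30. ] depth [499.2 107.3  13.3]
idx [499.8 192.4  27. ] depth [499.8 191.6  26.5]
carriageTL [619.1 134.4  34. ] depth [619.3 134.3  29.4]
TR [618.4  73.2  34. ] depth [624.7  76.    9.8]
BR [513.5  74.8  34. ] depth [515.6  77.6  13.5]
BL [514.4 135.5  34. ] depth [518.3 140.7  10.9]
[ 56.6  -0.2 -38. ] [ -1.8 -86.7   3. ]
w1top [ 530.6 -134.6   60. ] depth [ 531.6 -134.6   59.8]
w1fl [ 530.5 -134.6   10. ] depth [ 522.2 -129.7   61.9]
w2top [ 488.4 -257.9   60. ] depth [ 488.7 -258.6   60.9]
w2fl [ 488.8 -256.7   10. ] depth [ 482.  -244.9   60.7]
bluT [600.4 -52.8  60. ] depth [599.6 -51.9  63.1]
blu2 [515.2 -43.3  60. ] depth [516.2 -42.9  56.5]
grn [ 584.2 -239.1   60. ] depth [ 584.3 -237.9   61.4]
red [ 420.8 -128.8   60. ] depth [ 420.9 -128.1   58.6]
w1 [ 530.8 -134.1   60. ]
w2 [ 487.4 -259.7   60. ]
max z 79.29358827265847
```

```bash
cat >> h.py <<'E'
def go(x,y,z,yaw=None):
    o=bot.get_obs(); p=o['tool_pos']; w=o['tcp_rot'][2]; c,s=np.cos(w),np.sin(w)
    D=(np.array([x,y,z])-p)/10
    t=0 if yaw is None else -np.degrees((yaw-w+np.pi)%(2*np.pi)-np.pi)
    print('t %.1f'%o['time'],'pos',p.round(1),'yaw %.3f'%w,'F',o['contact_force'].round(2),'w %.1f f %.1f'%(o['grip_width'],o['finger_force']),
     'tool shift cm',np.round([c*D[0]+s*D[1],s*D[0]-c*D[1],-D[2]],2),'turn %.1f'%t)
E
python3 -c "from h import *;go(531,104.2,130,3.13)"
```

```text
t 0.1 pos [195.9 486.7 226.1] yaw 2.759 F [-0.44  0.25  0.3 ] w 91.8 f 0.0 tool shift cm [-45.37 -22.96   9.61] turn -21.3
```

```bash
python3 -m crank '[[[0.6,-3,-1.5,0.6,-2],[0.6,-7.5,-3.8,1.6,-4],[0.6,-12,-6.1,2.6,-6],[0.6,-16.5,-8.4,3.6,-8],[0.6,-21,-10.7,4.6,-10],[0.6,-25.5,-13,5.6,-12],[0.6,-30,-15.2,6.6,-14.5],[0.6,-34.5,-17.5,7.6,-17],[0.6,-39,-19.8,8.6,-19],[0.6,-42.5,-21.5,9.2,-20.5]]]'; python3 -c "from h import *;go(531,104.2,45,3.13)"
```

```text
time: 1.1
tool_pos: [510.0, 127.8, 134.1]
tcp_rot: [3.142, -0.001, 3.118]
contact_force: [0.1, 1.7, -0.5]
grip_width: 55.2
finger_force: 0.0
t 1.1 pos [510.  127.8 134.1] yaw 3.118 F [ 0.09  1.75 -0.53] w 55.2 f 0.0 tool shift cm [-2.16 -2.31  8.91] turn -0.7
```

```bash
python3 -m crank '[[[0.6,-0.8,-0.8,0.5,-0.5],[0.6,-1.6,-1.6,1,-0.5],[0.6,-2,-2,2,-0.5],[0.6,-2,-2,3,-0.5],[0.6,-2,-2,3,-0.5],[0.6,-2,-2,3,-0.5],[0.6,-2,-2,3,-0.5],[0.6,-2,-2,3,-0.5],[0.6,-2,-2,3,-0.5],[0.6,-2,-2,3,-0.5]]]'; python3 -c "from h import *;go(531,104.2,45,3.13)"
```

```text
time: 2.1
tool_pos: [528.9, 109.2, 105.2]
tcp_rot: [3.141, 0.001, 3.125]
contact_force: [0.6, -0.4, -0.2]
grip_width: 54.9
finger_force: 0.0
t 2.1 pos [528.9 109.2 105.2] yaw 3.125 F [ 0.58 -0.38 -0.25] w 54.9 f 0.0 tool shift cm [-0.22 -0.5   6.02] turn -0.3
```

```bash
python3 -m crank '[[[0.6,-0.2,-0.5,0.5,-0.3],[0.6,-0.2,-0.5,2,-0.3],[0.6,-0.2,-0.5,4,-0.3],[0.6,-0.2,-0.5,5.5,-0.3],[0.6,-0.2,-0.5,6,-0.3],[0.6,-0.2,-0.5,6,-0.3],[0,-0.2,-0.5,6,-0.3],[0,-0.2,-0.5,6,-0.3],[0,-0.2,-0.5,6,-0.3],[0,-0.2,-0.5,6,-0.3]]]'; python3 -c "from h import *;go(532,190.9,45,3.13)"
```

```text
time: 3.1
tool_pos: [531.0, 104.1, 45.4]
tcp_rot: [3.141, 0.001, 3.131]
contact_force: [-0.5, -0.7, -0.3]
grip_width: 27.4
finger_force: 0.0
t 3.1 pos [531.  104.1  45.4] yaw 3.131 F [-0.53 -0.72 -0.29] w 27.4 f 0.0 tool shift cm [-0.    8.68  0.04] turn 0.0
```

```bash
python3 -m crank '[[[0,0,0,0,0],[0,0,0,0,0],[0,0,0,0,0],[0,0,0.8,0,0],[0,0,2.3,0,0],[0,0,3.8,0,0],[0,0,5.3,0,0],[0,0,6.8,0,0],[0,0,8,0,0],[0,0,8.7,0,0]]]';  python3 -m crank '[[[0,0,0,0,0],[0,0,0,0,0],[0,0,0,0,0],[0,0,0,0,0],[0,0,0,0,0],[0,0,0,0,0],[0,0,0,0,0],[0,0,0,0,0],[0,0,0,0,0],[0,0,0,0,0]]]'
python3 - <<'E'
from h import *
go(532,190.9,45,3.13)
p,d=bot.capture('top'); np.savez('pics/t1.npz',p=p,d=d)
cv2.imwrite('pics/t1.png',cv2.resize(p[150:240,75:225,::-1],(750,450),interpolation=cv2.INTER_CUBIC))
E
```

```text
time: 4.1
tool_pos: [532.9, 193.0, 45.1]
tcp_rot: [3.141, 0.003, 3.132]
contact_force: [5.8, -3.1, 1.2]
grip_width: 13.9
finger_force: 30.0
time: 5.1
tool_pos: [533.0, 193.4, 45.1]
tcp_rot: [3.139, 0.003, 3.131]
contact_force: [5.7, 2.3, -0.5]
grip_width: 13.8
finger_force: 30.0
t 5.1 pos [533.  193.4  45.1] yaw 3.131 F [ 5.71  2.32 -0.45] w 13.8 f 30.0 tool shift cm [ 0.09 -0.25  0.01] turn 0.1
```

View pics/t1.png

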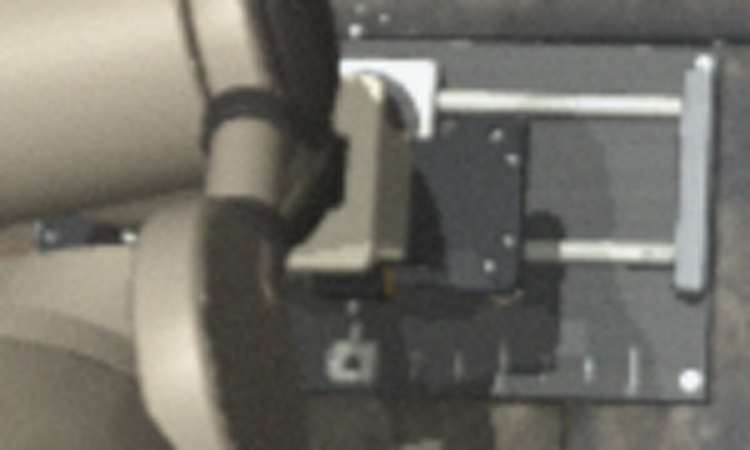

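```bash
python3 -m crank '[[[0.6,0,0,0,0],[0.6,0,0,0,0],[0.6,0,0,0,0],[0.6,0,0,0,0],[0.6,0,0,-1,0],[0.6,0,0,-3,0],[0.6,0,0,-6,0],[0.6,0,0,-8,0],[0.6,0,-3,-8,0],[0.6,0,-7,-8,0]]]'; python3 -c "from h import *;go(530.6,-134.6,130,3.1416)"
```

```text
time: 6.15
tool_pos: [531.4, 121.7, 126.6]
tcp_rot: [3.141, 0.003, 3.133]
contact_force: [0.1, -0.4, -0.6]
grip_width: 55.1
finger_force: 0.0
t 6.2 pos [531.4 121.7 126.6] yaw 3.133 F [ 0.15 -0.35 -0.63] w 55.1 f 0.0 tool shift cm [ -0.13 -25.63  -0.34] turn -0.5
```

```bash
python3 -m crank '[[[0.65,0,-3,-0.3,-0.2],[0.65,0,-6.5,-0.3,-0.5],[0.65,0,-10.5,-0.3,-0.5],[0.65,0,-14.5,-0.3,-0.5],[0.65,0,-18,-0.3,-0.5],[0.65,0,-21.5,-0.3,-0.5],[0.65,0,-24,-0.3,-0.5],[0.65,0,-25.6,-0.3,-0.5],[0.65,0,-25.6,-0.3,-0.5],[0.65,0,-25.6,-0.3,-0.5]]]'
python3 - <<'E'
from h import *
go(530.6,-134.6,20,3.1416)
p,d=bot.capture('top'); np.savez('pics/t2.npz',p=p,d=d)
cv2.imwrite('pics/t2.png',cv2.resize(p[150:240,75:225,::-1],(750,450),interpolation=cv2.INTER_CUBIC))
E
```

```text
time: 7.15
tool_pos: [528.0, -134.2, 128.0]
tcp_rot: [3.141, -0.0, 3.139]
contact_force: [0.4, -0.2, 0.6]
grip_width: 59.5
finger_force: 0.0
t 7.2 pos [ 528.  -134.2  128. ] yaw 3.139 F [ 0.43 -0.17  0.64] w 59.5 f 0.0 tool shift cm [-0.26 -0.04 10.8 ] turn -0.2
```

View pics/t2.png

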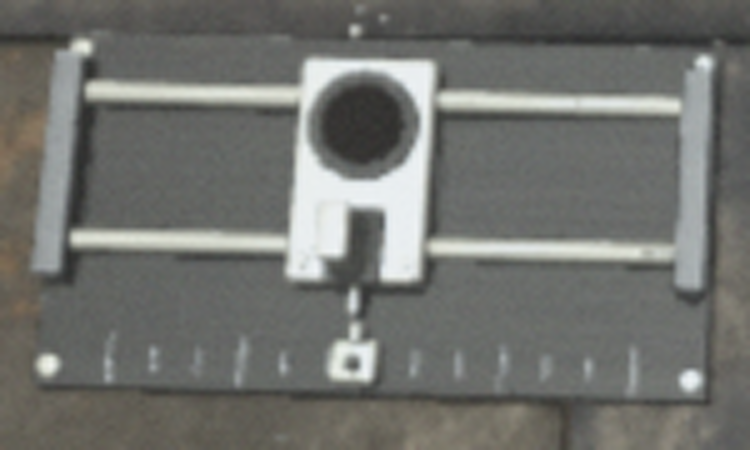

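The pointers line up (carriage tip x≈353, index x≈355, about 1 mm); pad centre is now at (363, 125). Next, the first plug.

```bash
python3 -m crank '[[[0.65,-0.25,0,1,-0.2],[0.65,-0.25,0,3,-0.2],[0.65,-0.25,0,6,-0.2],[0.65,-0.25,0,8.5,-0.2],[0.65,-0.25,0,10.3,-0.2],[0.65,-0.25,0,10.8,-0.2],[0.65,-0.25,0,10.8,-0.2],[0.65,-0.25,0,10.8,-0.2],[0.65,-0.25,0,10.8,-0.2],[0.65,-0.25,0,10.8,-0.2]]]'
python3 - <<'E'
from h import *
go(530.6,-134.6,20,3.1416)
P=at_z('top',75+363/5-.4,150+125/5-.4,39); print('pad',P)
E
```

```text
time: 8.2
tool_pos: [531.2, -135.0, 20.8]
tcp_rot: [-3.141, 0.002, -3.14]
contact_force: [-0.2, -0.1, 0.1]
grip_width: 59.8
finger_force: 0.0
t 8.2 pos [ 531.2 -135.    20.8] yaw -3.140 F [-0.19 -0.08  0.1 ] w 59.8 f 0.0 tool shift cm [0.06 0.04 0.08] turn 0.1
pad [589.13507037 190.37561889  39.        ]
```

Close, lift 35 mm, weigh.

```bash
python3 -m crank '[[[0,0,0,0,0],[0,0,0,0,0],[0,0,0,0,0],[0,0,0,0,0],[0,0,0,0,0],[0,0,0,0,0],[0,0,0,-0.5,0],[0,0,0,-1.5,0],[0,0,0,-2.8,0],[0,0,0,-3.5,0]]]';python3 -m crank '[[[0,0,0,0,0],[0,0,0,0,0],[0,0,0,0,0],[0,0,0,0,0],[0,0,0,0,0],[0,0,0,0,0],[0,0,0,0,0],[0,0,0,0,0],[0,0,0,0,0],[0,0,0,0,0]]]'; python3 -c "from h import *;go(530.6,-134.6,20,3.1416)"
```

```text
time: 9.2
tool_pos: [531.3, -135.2, 56.6]
tcp_rot: [-3.141, 0.002, -3.14]
contact_force: [0.8, -0.0, -1.8]
grip_width: 35.6
finger_force: 30.0
time: 10.2
tool_pos: [530.6, -134.9, 54.9]
tcp_rot: [3.142, 0.0, -3.14]
contact_force: [0.9, -0.1, -2.3]
grip_width: 35.0
finger_force: 30.0
t 10.2 pos [ 530.6 -134.9   54.9] yaw -3.140 F [ 0.89 -0.15 -2.28] w 35.0 f 30.0 tool shift cm [0.   0.03 3.49] turn 0.1
```

First plug weighs ~2.3 N, so it is the lighter one. Set it back.

```bash
python3 -m crank '[[[0,0,0,0.5,0],[0,0,0,1.5,0],[0,0,0,2.5,0],[0,0,0,3.1,0],[0,0,0,3.4,0],[0,0,0,3.5,0],[0,0,0,3.5,0],[0.65,0,0,3.5,0],[0.65,0,0,3.5,0],[0.65,0,0,3.5,0]]]';python3 -m crank '[[[0.65,0,0,0,0],[0.65,0,0,0,0],[0.65,0,0,-1,0],[0.65,0,0,-3,0],[0.65,0,0,-6,0],[0.65,0,0,-9,0],[0.65,0,0,-11,0],[0.65,0,0,-11,0],[0.65,0,0,-11,0],[0.65,0,0,-11,0]]]'; python3 -c "from h import *;go(488.4,-258,130,3.1416)"
```

```text
time: 11.2
tool_pos: [530.9, -135.0, 20.0]
tcp_rot: [-3.141, 0.001, -3.14]
contact_force: [0.2, 0.3, 0.6]
grip_width: 54.9
finger_force: 0.0
time: 12.2
tool_pos: [529.9, -134.6, 128.9]
tcp_rot: [3.141, -0.002, -3.14]
contact_force: [0.3, -0.6, 0.3]
grip_width: 59.8
finger_force: 0.0
t 12.2 pos [ 529.9 -134.6  128.9] yaw -3.140 F [ 0.26 -0.61  0.34] w 59.8 f 0.0 tool shift cm [  4.16 -12.33  -0.11] turn 0.1
```

```bash
python3 -m crank '[[[0.65,0.8,-2,0,0],[0.65,1.9,-5,0,0],[0.65,3,-9,0,0],[0.65,3.9,-11.5,0,0],[0.65,4.1,-12.3,0,0],[0.65,4.1,-12.3,2,0],[0.65,4.1,-12.3,3,0],[0.65,4.1,-12.3,4,0],[0.65,4.1,-12.3,4,0],[0.65,4.1,-12.3,4,0]]]'
python3 - <<'E'
from h import *
go(488.4,-258,20,3.1416)
p,d=bot.capture('scene'); 
cv2.imwrite('pics/s2.png',cv2.resize(p[180:330,170:370,::-1],(800,600),interpolation=cv2.INTER_CUBIC))
E
```

```text
time: 13.2
tool_pos: [490.0, -257.4, 89.8]
tcp_rot: [3.141, -0.0, -3.14]
contact_force: [-0.3, -0.2, 0.3]
grip_width: 59.7
finger_force: 0.0
t 13.2 pos [ 490.  -257.4   89.8] yaw -3.140 F [-0.33 -0.23  0.28] w 59.7 f 0.0 tool shift cm [ 0.16 -0.06  6.98] turn 0.1
```

View pics/s2.png

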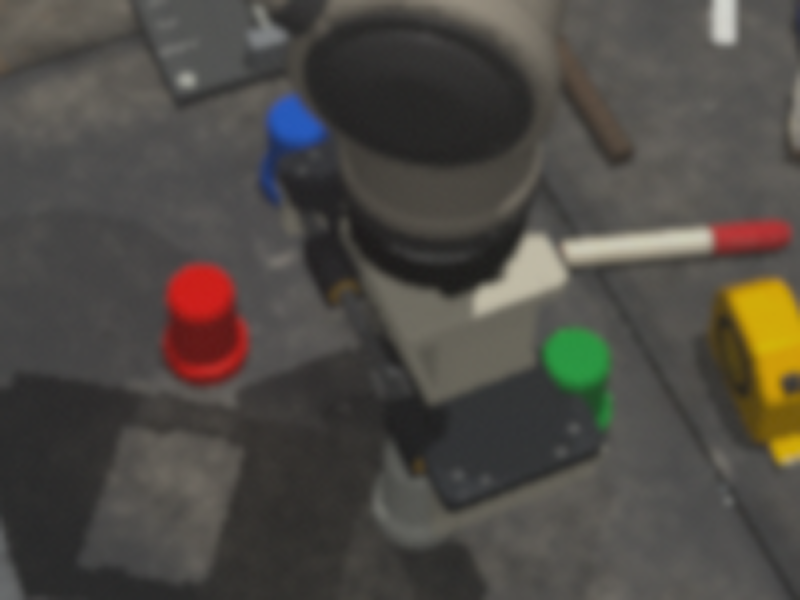

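The heavier plug is at (415, 500) below the gripper; the body hides the other. Fingers look aligned, so go down.

```bash
python3 -m crank '[[[0.65,0.15,0,1,0],[0.65,0.15,-0.05,3,0],[0.65,0.15,-0.05,5,0],[0.65,0.15,-0.05,6.6,0],[0.65,0.15,-0.05,7,0],[0.65,0.15,-0.05,7,0],[0,0.15,-0.05,7,0],[0,0.15,-0.05,7,0],[0,0.15,-0.05,7,0],[0,0.15,-0.05,7,0]]]'; python3 -m crank '[[[0,0,0,0,0],[0,0,0,0,0],[0,0,0,0,0],[0,0,0,-0.5,0],[0,0,0,-1.5,0],[0,0,0,-2.8,0],[0,0,0,-3.5,0],[0,0,0,-3.5,0],[0,0,0,-3.5,0],[0,0,0,-3.5,0]]]'; python3 -m crank '[[[0,0,0,-0.7,0],[0,0,0,-2,0],[0,0,0,-4,0],[0,0,0,-6,0],[0,0,0,-8,0],[0,0,0,-9.4,0],[0,0,0,-10,0],[0,0,0,-10,0],[0,0,0,-10,0],[0,0,0,-10,0]]]'; python3 -c "from h import *;go(589.1,190.4,150,3.1416)"
```

```text
time: 14.25
tool_pos: [488.5, -258.4, 20.5]
tcp_rot: [-3.141, 0.001, -3.14]
contact_force: [-0.6, 1.5, 3.5]
grip_width: 35.6
finger_force: 30.0
time: 15.25
tool_pos: [487.9, -258.2, 54.5]
tcp_rot: [3.141, -0.001, -3.14]
contact_force: [0.1, -0.1, -6.9]
grip_width: 35.3
finger_force: 30.0
time: 16.25
tool_pos: [487.7, -258.1, 154.0]
tcp_rot: [3.14, -0.002, -3.14]
contact_force: [-0.0, 0.6, -7.3]
grip_width: 35.8
finger_force: 30.0
t 16.2 pos [ 487.7 -258.1  154. ] yaw -3.140 F [-0.03  0.59 -7.26] w 35.8 f 30.0 tool shift cm [-10.18  44.84   0.4 ] turn 0.1
```

Second plug ~7 N: the heavier. Carry it over the pad.

```bash
python3 -m crank '[[[0,-0.3,1,0,0],[0,-0.7,3,0,0],[0,-1.3,6,0,0],[0,-2.2,10,0,0],[0,-3.2,14,0,0],[0,-4.1,18,0,0],[0,-5,22,0,0],[0,-5.9,26,0,0],[0,-6.8,30,0,0],[0,-7.7,34,0,0]]]'; python3 -m crank '[[[0,-0.8,3.5,0,0],[0,-1.5,6.5,0,0],[0,-2,9,0,0],[0,-2.3,10.3,0,0],[0,-2.3,10.3,0,0],[0,-2.3,10.3,0,0],[0,-2.3,10.3,0,0],[0,-2.3,10.3,0,0],[0,-2.3,10.3,0,0],[0,-2.3,10.3,0,0]]]'; python3 -c "from h import *;go(589.1,190.4,100,3.1416)"
```

```text
time: 17.25
tool_pos: [564.5, 84.1, 154.4]
tcp_rot: [3.141, -0.001, -3.14]
contact_force: [0.6, -0.6, -6.3]
grip_width: 35.8
finger_force: 30.0
time: 18.25
tool_pos: [587.8, 184.1, 155.0]
tcp_rot: [3.142, 0.0, -3.141]
contact_force: [-0.2, 0.2, -6.9]
grip_width: 35.7
finger_force: 30.0
t 18.2 pos [587.8 184.1 155. ] yaw -3.141 F [-0.19  0.22 -6.87] w 35.7 f 30.0 tool shift cm [-0.13  0.63  5.5 ] turn 0.0
```

```bash
python3 -m crank '[[[0,-0.1,0.3,0.5,0],[0,-0.1,0.6,1.3,0],[0,-0.1,0.6,2.3,0],[0,-0.1,0.6,3.3,0],[0,-0.1,0.6,4.2,0],[0,-0.1,0.6,4.8,0],[0,-0.1,0.6,5,0],[0,-0.1,0.6,5,0],[0,-0.1,0.6,5,0],[0,-0.1,0.6,5,0]]]'; python3 -m crank '[[[0,0,0,0,0],[0,0,0,0,0],[0,0,0,0,0],[0,0,0,0,0],[0,0,0,0,0],[0,0,0,0,0],[0,0,0,0,0],[0,0,0,0,0],[0,0,0,0,0],[0,0,0,0,0]]]'
python3 - <<'E'
from h import *
go(589.1,190.4,105,3.1416)
p,d=bot.capture('scene'); 
cv2.imwrite('pics/s3.png',cv2.resize(p[80:330,140:400,::-1],(624,600),interpolation=cv2.INTER_CUBIC))
E
```

```text
time: 19.25
tool_pos: [589.0, 190.7, 105.5]
tcp_rot: [3.141, 0.001, -3.14]
contact_force: [-0.5, -0.2, -5.4]
grip_width: 35.4
finger_force: 30.0
time: 20.25
tool_pos: [588.7, 190.7, 104.9]
tcp_rot: [3.142, 0.0, -3.14]
contact_force: [0.2, 0.3, -5.4]
grip_width: 35.4
finger_force: 30.0
t 20.2 pos [588.7 190.7 104.9] yaw -3.140 F [ 0.21  0.26 -5.4 ] w 35.4 f 30.0 tool shift cm [-0.04 -0.03 -0.01] turn 0.1
```

View pics/s3.png

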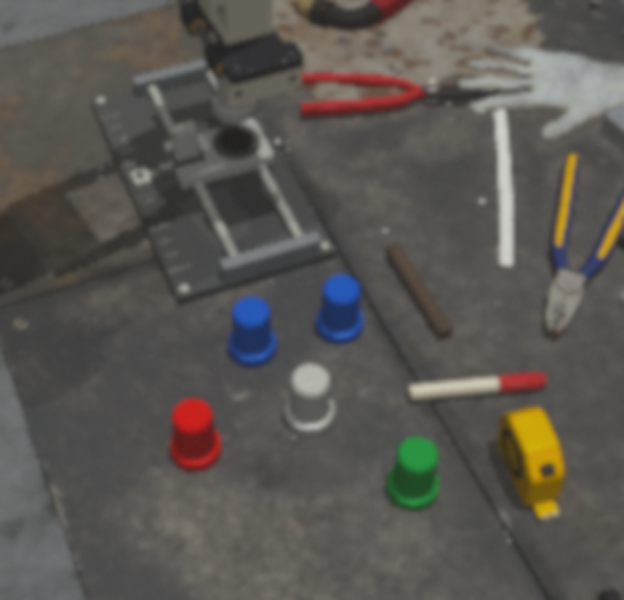

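The lighter plug stands upright at its place (310, 397). The heavier one is held above the pad (238, 140), and the pointers are still in line. Handing in.

```bash
python3 -c "from plant import bot;print(bot.close_job())"
```

```text
the job is handed in; nothing more can be done
None
```

I handed the job in at about 20 s; `close_job()` gave no verdict. The pointers line up within about 1 mm, the lighter plug (about 2.3 N) stands back at its place, and the heavier plug (5.4 to 7.3 N) is held upright about 45 mm above the pad centre.

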